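# Put the cleaned microscope objectives away on their colour-coded storage bases

### The arm

A 6-joint arm with a two-finger parallel gripper is mounted at the origin on the work surface. World frame = base frame: x ahead of the robot, y to its left, z up, the work surface at z = 0. Lengths are in m, angles in rad, forces in N, time in s.
With the tool pointing down it reaches from about 0.35 to 0.975 m from the base axis. Payload 4.9 kg.
Tool frame: the origin (TCP) lies between the finger pads; the fingertips stand 22 mm ahead of it and the grasp point (between the pads) lies 3 mm ahead of it; z points along the fingers, y is the line along which they close (so a half turn about z gives the same grasp; the last joint's range is limited). The gripper opens to 85 mm and grips with 20 to 120 N. Pads are 22 mm wide; open, the fingers measure 114 mm over their backs; the gripper's body (76 mm by 85 mm) begins 54 mm behind the grasp point. The pads swing forward as they close: fully open they stand 13 mm farther back than shut.
Start: joints at [-1.34, 0.053, 1.613, -0, 1.476, -0.119], TCP at [0.214, -0.587, 0.253] pointing down, gripper open.
Joint ranges: [-3.01, 3.01], [-1.01, 2.22], [0.06, 2.58], [-1.02, 4.17], [0.09, 2.62], [-3.14, 3.14]. Speed limits (rad/s): [2.57, 2.57, 3.14, 3.14, 3.14, 3.14].

### API

Orientations are given as a unit quaternion [x, y, z, w].
In Python, from plant import arm, imaging gives the robot as it stands.
- The arm moves only by the tool carry_out, never from a script. Its argument "commands" is a list of rows, each an object with "linear": the shift along the tool's x, y, z in mm, a list of three; "turn": the turn, a rotation vector about the tool's x, y, z in degrees, a list of three; "gripper": the finger opening in mm, from 0 to 85.4. In form: [{"linear": [x, y, z], "turn": [rx, ry, rz], "gripper": gripper}, ...]. A call has 1 to 10 rows; each row is the pose to reach, as a shift and turn from the pose commanded when the call began, along the tool's axes at that moment; what a row does not reach only later rows make up. A row lasts 1/12 s, in which the tool goes at most 41.7 mm and 7.16 degrees, less where a joint would pass 70% of its speed; a pose out of reach is approached as far as the arm can. A call with a gripper value outside its range is refused whole. The fingers move at their own pace and stop on an object; "grip_force" is the grip in N (left out, the last holds). Time passes only in rows, so rows that repeat a pose let the fingers close. It gives the time, the measured TCP pose, the force, the opening and the grip force at its end, in the units of the state.
- arm.sense(): the state, without advancing time (a new reading comes with each control period).
- imaging.camera(name): name is "scene" or "side" or "wrist"; returns the picture (400x640x3 uint8, red, green, blue); there is no depth.
- imaging.camera_info(name): a dict with "K" (3x3 intrinsics, pixels), "cam_to_world" (4x4, takes a point from camera to world coordinates). Camera axes: x right, y down, z forward; pixel columns grow to the right and rows downward; lengths in m; the calibration is good to about 2 mm. A picture is of the moment at which its call begins: read the wrist's pose just before it. camera_info takes no time and is no camera call; for the wrist camera it gives the pose at the moment of the call.
- arm.finish_job(): hands the job in; it is judged then, once.
The state is a dict: "t": time; "qpos": joint angles; "joint_vel": joint speeds; "effort": joint torques, N m; "ee_pos": TCP position; "ee_rot": TCP orientation; "wrist_force": force on the tool from outside, world axes, zero at the start; "ft_torque": the same for the moment, N m; "width": finger opening in m; "grasp_force": force on a finger pad.
Only numpy, scipy, OpenCV 4.12 (cv2) and the standard library are available. Lean on these libraries where they do the work, as an engineer would, in place of code of your own. Each camera call takes 0.05 s, during which the arm holds its last target. There are 200 camera calls.

### The job

The four microscope objectives have been cleaned: put each one away on the storage base of its own band's colour, standing upright, nose up, with its threaded foot down on the floor of the base's recess. They are precision optics, so set them down rather than drop them and let none tip over; leave the bases where they lie, the oil bottle and the air blower undisturbed, and let go of everything.

Things in the scene. Friction and masses are not known exactly. Their poses are not given: they have to be found in the camera images.
- objective_red: Loose microscope objective (short, wide nose) with a red magnification band, upright on the mat, nose up: 56 mm tall. From its underside up: threaded foot 26 mm in diameter, 7 mm high, then a straight metal barrel 34 mm in diameter from 7 to 42 mm (the place to grip), its top 5 mm and flat ledge coloured red, then a steel nose 23 mm wide and tapering. About 200 g, give or take a quarter. Origin: centre of its underside; z up along the barrel.
- objective_yellow: Loose microscope objective (medium) with a yellow magnification band, upright on the mat, nose up: 62 mm tall. From its underside up: threaded foot 26 mm in diameter, 7 mm high, then a straight metal barrel 35 mm in diameter from 7 to 46 mm (the place to grip), its top 5 mm and flat ledge coloured yellow, then a steel nose 23 mm wide and tapering. About 220 g, give or take a quarter. Origin: centre of its underside; z up along the barrel.
- objective_green: Loose microscope objective (slender nose) with a green magnification band, upright on the mat, nose up: 68 mm tall. From its underside up: threaded foot 26 mm in diameter, 7 mm high, then a straight metal barrel 37 mm in diameter from 7 to 50 mm (the place to grip), its top 5 mm and flat ledge coloured green, then a steel nose 23 mm wide and tapering. About 260 g, give or take a quarter. Origin: centre of its underside; z up along the barrel.
- objective_blue: Loose microscope objective (the longest, thin nose) with a blue magnification band, upright on the mat, nose up: 72 mm tall. From its underside up: threaded foot 26 mm in diameter, 7 mm high, then a straight metal barrel 38 mm in diameter from 7 to 52 mm (the place to grip), its top 5 mm and flat ledge coloured blue, then a steel nose 23 mm wide and tapering. About 300 g, give or take a quarter. Origin: centre of its underside; z up along the barrel.
- base_red: Storage base of the red objective: a loose, round, shallow red plastic cup with ribbed outside and dark inner floor, lying on the 3 mm thick grey mat, open side up: 58 mm outer diameter, 12 mm high, rim 5 mm wide, recess 48 mm in diameter and 6 mm deep (its floor 6 mm above the underside); about 0.09 kg. Origin: centre of its underside; z up.
- base_yellow: Storage base of the yellow objective: a loose, round, shallow yellow plastic cup with ribbed outside and dark inner floor, lying on the 3 mm thick grey mat, open side up: 58 mm outer diameter, 12 mm high, rim 5 mm wide, recess 48 mm in diameter and 6 mm deep (its floor 6 mm above the underside); about 0.09 kg. Origin: centre of its underside; z up.
- base_green: Storage base of the green objective: a loose, round, shallow green plastic cup with ribbed outside and dark inner floor, lying on the 3 mm thick grey mat, open side up: 58 mm outer diameter, 12 mm high, rim 5 mm wide, recess 48 mm in diameter and 6 mm deep (its floor 6 mm above the underside); about 0.09 kg. Origin: centre of its underside; z up.
- base_blue: Storage base of the blue objective: a loose, round, shallow blue plastic cup with ribbed outside and dark inner floor, lying on the 3 mm thick grey mat, open side up: 58 mm outer diameter, 12 mm high, rim 5 mm wide, recess 48 mm in diameter and 6 mm deep (its floor 6 mm above the underside); about 0.09 kg. Origin: centre of its underside; z up.
- oil_bottle: Bystander: closed amber dropper bottle with black cap, upright on the bench to one side of the mat, 28 mm in diameter, 67 mm tall. Origin: centre of its underside.
- air_blower: Bystander: black rubber bulb blower with a red nozzle, upright on the bench to the other side of the mat, 56 mm in diameter, 112 mm tall. Origin: centre of its underside.

How it is judged:
At the end, for the whole second after the job is handed in: Each objective is released, at rest and upright (5 deg) in its own colour's base: underside 3 to 9 mm above the base's underside, within 13 mm of its centre; bases flat, moved under 35 mm; oil bottle and blower upright, moved under 30 mm (horizontal distance between objective_red and base_red below 0.013 m and z of objective_red in the frame of base_red between 0.003 and 0.009 m and angle between each of objective_red, objective_yellow, objective_green, objective_blue's own z axis and vertical below 0.09 rad and linear speed of each of objective_red, base_red, objective_yellow, base_yellow, objective_green, base_green, objective_blue, base_blue below 0.02 m/s and angular speed of each of objective_red, objective_yellow, objective_green, objective_blue below 0.3 rad/s and distance of each of base_red, base_yellow, base_green, base_blue from where it was at the start of the episode below 0.035 m and angle between each of base_red, base_yellow, base_green, base_blue's own z axis and vertical below 0.06 rad and horizontal distance between objective_yellow and base_yellow below 0.013 m and z of objective_yellow in the frame of base_yellow between 0.003 and 0.009 m and horizontal distance between objective_green and base_green below 0.013 m and z of objective_green in the frame of base_green between 0.003 and 0.009 m and horizontal distance between objective_blue and base_blue below 0.013 m and z of objective_blue in the frame of base_blue between 0.003 and 0.009 m and distance of each of oil_bottle, air_blower from where it was at the start of the episode below 0.03 m and angle between each of oil_bottle, air_blower's own z axis and vertical below 0.15 rad); the robot touches nothing.
It fails at once if an objective is tipped over (more than about 40 degrees) (angle between any of objective_red, objective_yellow, objective_green, objective_blue's own z axis and vertical above 0.7 rad).
It fails at once if an objective is dropped (falls free at more than 0.6 m/s, about 2 cm of fall) ((linear speed of objective_red above 0.6 m/s and contact force between the fingers and objective_red below 0.02 N) or (linear speed of objective_yellow above 0.6 m/s and contact force between the fingers and objective_yellow below 0.02 N) or (linear speed of objective_green above 0.6 m/s and contact force between the fingers and objective_green below 0.02 N) or (linear speed of objective_blue above 0.6 m/s and contact force between the fingers and objective_blue below 0.02 N)).
It fails at once if the oil bottle is pushed more than 3 cm or knocked over (distance of oil_bottle from where it was at the start of the episode above 0.03 m or angle between oil_bottle's own z axis and vertical above 0.4 rad).
It fails at once if the air blower is pushed more than 3 cm or knocked over (distance of air_blower from where it was at the start of the episode above 0.03 m or angle between air_blower's own z axis and vertical above 0.4 rad).
It also fails if it takes over 102 s, if anything falls off the work surface, if the arm or the gripper's body presses on something with over 40 N, if the wrist force passes 120 N, or if a joint passes its speed limit or range.

## Working session

There is one attempt and no reset: what is moved stays moved. The work goes in short steps, Python scripts to look and compute and a tool call to move; the robot and the scene stay as the last step left them, time stands still between calls to the robot, and variables do not carry over. Pictures are saved under pics/ and viewed, at most 14 in all, crops included, and the job is handed in when it is done.

Besides the shell and the picture viewer there is one more tool, called after ">>>" as name(argument=value, ...) on one line, values as JSON. carry_out: Moves the arm, as the interface text tells. Its arguments: {"type":"object","properties":{"commands":{"type":"array"},"grip_force":{"type":"number"}},"required":["commands"]}

```bash
mkdir -p pics; ls; python3 - <<'E'
from plant import arm, imaging
import cv2, numpy as np
s=arm.sense(); print(s['t'],s['ee_pos'],s['ee_rot'],s['width'])
for n in ('scene','side'):
    im=imaging.camera(n); cv2.imwrite(f'pics/{n}0.png',im[:,:,::-1])
    i=imaging.camera_info(n); print(n,np.round(i['K'],1).tolist(),np.round(i['cam_to_world'],3).tolist())
i=imaging.camera_info('wrist');print(np.round(i['K'],1).tolist(),np.round(i['cam_to_world'],3).tolist())
cv2.imwrite('pics/wrist0.png',imaging.camera('wrist')[:,:,::-1])
E
```

```text
pics
0.0 [ 0.21408076 -0.58657661  0.25207737] [ 9.84740386e-01  1.74026811e-01 -5.51412844e-05 -1.01875424e-03] 0.08544539614675825
scene [[398.2, 0.0, 327.2], [0.0, 398.2, 198.6], [0.0, 0.0, 1.0]] [[-0.49, 0.714, -0.5, 1.127], [0.872, 0.402, -0.281, 0.332], [0.0, -0.574, -0.819, 1.01], [0.0, 0.0, 0.0, 1.0]]
side [[447.9, 0.0, 322.5], [0.0, 447.9, 197.2], [0.0, 0.0, 1.0]] [[-0.931, -0.289, 0.222, 0.255], [-0.364, 0.725, -0.585, 0.654], [0.008, -0.626, -0.78, 0.931], [0.0, 0.0, 0.0, 1.0]]
[[325.2, 0.0, 322.3], [0.0, 325.2, 199.2], [0.0, 0.0, 1.0]] [[0.344, -0.9, -0.267, 0.282], [-0.939, -0.331, -0.096, -0.562], [-0.002, 0.283, -0.959, 0.372], [0.0, 0.0, 0.0, 1.0]]
```

View pics/scene0.png

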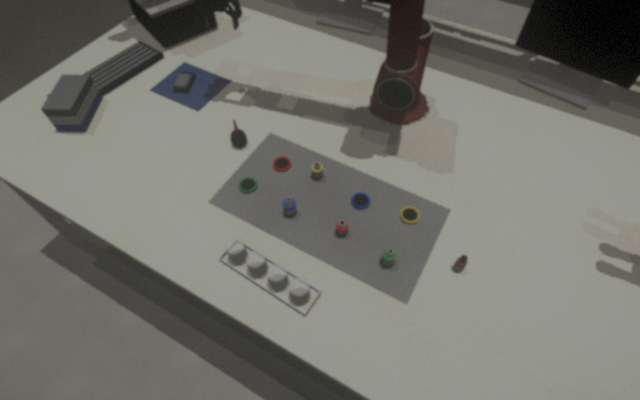

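View pics/side0.png

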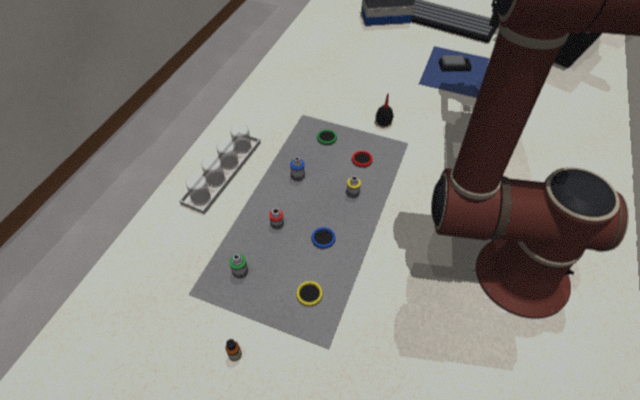

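The scene view shows the mat with bases red (282,163), green (248,185), blue (361,201), yellow (410,214). The objectives are yellow (317,170), blue (289,207), red (342,228), green (389,257), the blower is at (238,137) and the bottle at (460,263). The side view shows the same layout.

```bash
cat > h.py <<'E'
from plant import arm, imaging
import cv2, numpy as np
HUE={'red':[(0,8),(170,180)],'yellow':[(22,34)],'green':[(45,85)],'blue':[(100,125)]}
TOP={'red':.042,'yellow':.046,'green':.050,'blue':.052}
MAT=.003
def blobs(im,c,smin=110,vmin=40,amin=12):
    h=cv2.cvtColor(im,cv2.COLOR_RGB2HSV); m=np.zeros(h.shape[:2],np.uint8)
    for a,b in HUE[c]: m|=cv2.inRange(h,(a,smin,vmin),(b,255,255))
    m=cv2.morphologyEx(m,cv2.MORPH_CLOSE,np.ones((3,3)))
    out=[]
    for q in cv2.findContours(m,cv2.RETR_EXTERNAL,cv2.CHAIN_APPROX_NONE)[0]:
        x,y,w,hh=cv2.boundingRect(q)
        if cv2.contourArea(q)>=amin:
            M=cv2.moments(cv2.convexHull(q)); out.append((M['m10']/M['m00'],M['m01']/M['m00'],w,hh,cv2.contourArea(q)))
    return out
def cast(info,u,v,z):
    K,T=np.array(info['K']),np.array(info['cam_to_world'])
    d=T[:3,:3]@np.linalg.solve(K,[u,v,1]); o=T[:3,3]
    return (o+d*(z-o[2])/d[2])[:2]
E
python3 - <<'E'
from h import *
for n in ('scene','side'):
    im=cv2.imread(f'pics/{n}0.png')[:,:,::-1].copy(); i=imaging.camera_info(n)
    for c in HUE:
        for b in blobs(im,c,90,40):
            pb=cast(i,*b[:2],.0125); po=cast(i,*b[:2],MAT+TOP[c]-.002)
            if .2<pb[0]<1 and abs(pb[1])<.6: print(n,c,np.round(b,1),'asbase',pb.round(4),'asobj',po.round(4))
E
```

```text
scene red [341.6 226.4  12.   10.   38. ] asbase [0.5831 0.0746] asobj [0.5997 0.0825]
scene red [281.4 163.4  18.   14.  180. ] asbase [ 0.4684 -0.2093] asobj [ 0.4885 -0.1928]
scene yellow [409.5 214.6  20.   18.  239. ] asbase [0.4479 0.2314] asobj [0.4714 0.2349]
scene yellow [316.8 168.3  11.    8.   30. ] asbase [ 0.4294 -0.0984] asobj [ 0.4535 -0.0835]
scene green [389.  256.3  12.    9.   13.5] asbase [0.6036 0.2349] asobj [0.6238 0.2387]
scene blue [288.6 203.8  12.   10.   32.5] asbase [ 0.5913 -0.1029] asobj [ 0.613  -0.0852]
scene blue [360.3 200.3  18.   16.  197.5] asbase [0.4733 0.0806] asobj [0.4998 0.0908]
side red [275.6 215.4  14.   12.   60.5] asbase [0.6058 0.0637] asobj [0.5942 0.0833]
side red [361.9 158.3  21.   17.  252. ] asbase [ 0.4643 -0.2086] asobj [ 0.4573 -0.18  ]
side red [385.9 103.4   6.   14.   20.5] asbase [ 0.4687 -0.4647] asobj [ 0.4616 -0.4276]
side yellow [309.1 293.   27.   25.  488. ] asbase [0.444  0.2321] asobj [0.4369 0.2479]
side yellow [353.4 183.   14.   11.   54.5] asbase [ 0.4569 -0.1125] asobj [ 0.4493 -0.0838]
side green [237.3 261.7  17.   14.   67. ] asbase [0.6319 0.2196] asobj [0.6162 0.2378]
side green [326.3 136.8  20.   15.  201.5] asbase [ 0.5892 -0.2528] asobj [ 0.5752 -0.2148]
side blue [322.8 237.1  24.   21.  367.5] asbase [0.4701 0.0809] asobj [0.4606 0.1062]
side blue [296.9 164.3  15.   12.   60.5] asbase [ 0.6258 -0.1191] asobj [ 0.6094 -0.085 ]
```

>>> carry_out(commands=[{"linear": [40, -39, 5], "turn": [0, 0, 7], "gripper": 85}, {"linear": [79, -78, 10], "turn": [0, 0, 14], "gripper": 85}, {"linear": [118, -117, 15], "turn": [0, 0, 20], "gripper": 85}, {"linear": [146, -144, 20], "turn": [0, 0, 20], "gripper": 85}, {"linear": [174, -172, 25], "turn": [0, 0, 20], "gripper": 85}, {"linear": [202, -200, 30], "turn": [0, 0, 20], "gripper": 85}, {"linear": [230, -228, 35], "turn": [0, 0, 20], "gripper": 85}, {"linear": [258, -256, 40], "turn": [0, 0, 20], "gripper": 85}, {"linear": [286, -284, 45], "turn": [0, 0, 20], "gripper": 85}, {"linear": [314, -312, 50], "turn": [0, 0, 20], "gripper": 85}], grip_force=40)

```text
t: 0.98
ee_pos: [0.3904, -0.2104, 0.2065]
ee_rot: [1.0, 0.0, 0.0, 0.0]
wrist_force: [1.4, 0.0, 0.7]
width: 0.0851
grasp_force: 0.0
```

>>> carry_out(commands=[{"linear": [15, -35, 0], "turn": [0, 0, 0], "gripper": 85}, {"linear": [32, -70, 0], "turn": [0, 0, 0], "gripper": 85}, {"linear": [49, -102, 0], "turn": [0, 0, 0], "gripper": 85}, {"linear": [49, -102, 0], "turn": [0, 0, 0], "gripper": 85}, {"linear": [49, -102, 0], "turn": [0, 0, 0], "gripper": 85}, {"linear": [49, -102, 0], "turn": [0, 0, 0], "gripper": 85}])

```text
t: 1.48
ee_pos: [0.4388, -0.1104, 0.2066]
ee_rot: [1.0, 0.001, -0.0, 0.0]
wrist_force: [0.3, 0.3, 0.1]
width: 0.0852
grasp_force: 0.0
```

```bash
cat > look.py <<'E'
# measure everything coloured in the wrist view: python3 look.py [picname]
import sys
from h import *
s=arm.sense(); i=imaging.camera_info('wrist'); im=imaging.camera('wrist')
p=np.array(s['ee_pos']); print('t',round(s['t'],2),'tcp',p.round(4),'rot',np.round(s['ee_rot'],4),'w',round(s['width'],4),'wf',np.round(s['wrist_force'],1))
if len(sys.argv)>1: cv2.imwrite(f'pics/{sys.argv[1]}.png',im[:,:,::-1])
for c in HUE:
    for b in blobs(im,c,90,40,60):
        pb=cast(i,*b[:2],.0145); po=cast(i,*b[:2],MAT+TOP[c]-.001)
        print(c,np.round(b,0),'base',pb.round(4),'obj',po.round(4))
E
python3 look.py w1
```

```text
t 1.48 tcp [ 0.4388 -0.1104  0.2066] rot [ 1.e+00  7.e-04 -4.e-04  1.e-04] w 0.0852 wf [0.3 0.3 0.1]
red [ 426.  151.   64.   62. 2940.] base [ 0.467  -0.2098] obj [ 0.4712 -0.2003]
red [ 78.   6.  45.  15. 378.] base [0.5898 0.0984] obj [0.5824 0.0788]
yellow [ 295.  176.   41.   42. 1275.] base [ 0.4428 -0.0833] obj [ 0.4501 -0.0861]
yellow [  6. 176.  16.  48. 492.] base [0.4421 0.1995] obj [0.4495 0.1663]
green [ 490.   20.   75.   46. 1048.] base [ 0.5803 -0.2537] obj [ 0.572  -0.2364]
blue [ 128.  146.   67.   63. 3110.] base [0.4717 0.0757] obj [0.4767 0.0522]
```

View pics/w1.png

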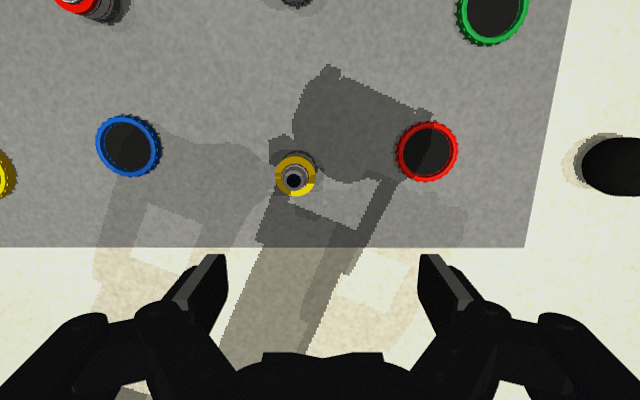

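The wrist view shows the yellow objective at (295,176), the red base at (426,151), the blue base at (128,146) and the blower off to the right. I'm going down on yellow.

>>> carry_out(commands=[{"linear": [12, -25, 0], "turn": [0, 0, 0], "gripper": 85}, {"linear": [12, -25, 30], "turn": [0, 0, 0], "gripper": 85}, {"linear": [12, -25, 65], "turn": [0, 0, 0], "gripper": 85}, {"linear": [12, -25, 100], "turn": [0, 0, 0], "gripper": 85}, {"linear": [12, -25, 130], "turn": [0, 0, 0], "gripper": 85}, {"linear": [12, -25, 155], "turn": [0, 0, 0], "gripper": 85}, {"linear": [12, -25, 170], "turn": [0, 0, 0], "gripper": 85}, {"linear": [12, -25, 170], "turn": [0, 0, 0], "gripper": 60}, {"linear": [12, -25, 170], "turn": [0, 0, 0], "gripper": 45}, {"linear": [12, -25, 170], "turn": [0, 0, 0], "gripper": 38}], grip_force=40)

```text
t: 2.37
ee_pos: [0.4519, -0.0865, 0.0382]
ee_rot: [1.0, -0.0, 0.001, 0.0]
wrist_force: [0.5, 0.5, 0.9]
width: 0.051
grasp_force: 0.0
```

>>> carry_out(commands=[{"linear": [0, 0, 0], "turn": [0, 0, 0], "gripper": 25}, {"linear": [0, 0, 0], "turn": [0, 0, 0], "gripper": 25}, {"linear": [0, 0, 0], "turn": [0, 0, 0], "gripper": 25}, {"linear": [0, 0, 0], "turn": [0, 0, 0], "gripper": 25}])

```text
t: 2.7
ee_pos: [0.4526, -0.0863, 0.039]
ee_rot: [1.0, 0.001, 0.002, 0.001]
wrist_force: [-1.7, -2.5, 6.7]
width: 0.0337
grasp_force: 40.2
```

>>> carry_out(commands=[{"linear": [0, 0, -15], "turn": [0, 0, 0], "gripper": 25}, {"linear": [0, 0, -45], "turn": [0, 0, 0], "gripper": 25}, {"linear": [0, 0, -85], "turn": [0, 0, 0], "gripper": 25}, {"linear": [0, -20, -110], "turn": [0, 0, 0], "gripper": 25}, {"linear": [0, -50, -120], "turn": [0, 0, 0], "gripper": 25}, {"linear": [0, -90, -120], "turn": [0, 0, 0], "gripper": 25}, {"linear": [0, -130, -120], "turn": [0, 0, 0], "gripper": 25}, {"linear": [0, -170, -120], "turn": [0, 0, 0], "gripper": 25}, {"linear": [0, -210, -120], "turn": [0, 0, 0], "gripper": 25}, {"linear": [-3, -250, -120], "turn": [0, 0, 0], "gripper": 25}])

```text
t: 3.53
ee_pos: [0.4472, 0.1667, 0.1568]
ee_rot: [1.0, 0.0, 0.0, -0.0]
wrist_force: [1.1, -0.5, -1.4]
width: 0.0342
grasp_force: 40.5
```

>>> carry_out(commands=[{"linear": [-2, -30, 0], "turn": [0, 0, 0], "gripper": 25}, {"linear": [-4, -55, 0], "turn": [0, 0, 0], "gripper": 25}, {"linear": [-5, -68, 0], "turn": [0, 0, 0], "gripper": 25}, {"linear": [-5, -68, 0], "turn": [0, 0, 0], "gripper": 25}, {"linear": [-5, -68, 0], "turn": [0, 0, 0], "gripper": 25}])

```text
t: 3.95
ee_pos: [0.4421, 0.233, 0.1564]
ee_rot: [1.0, 0.001, -0.001, 0.0]
wrist_force: [0.5, -0.2, -3.1]
width: 0.034
grasp_force: 40.6
```

```bash
python3 look.py w2
```

```text
t 3.95 tcp [0.4421 0.233  0.1564] rot [ 1.0e+00  1.3e-03 -6.0e-04  3.0e-04] w 0.034 wf [ 0.5 -0.2 -3.1]
yellow [ 322.  297.   89.   78. 2794.] base [0.3433 0.233 ] obj [0.3653 0.2332]
yellow [ 326.  188.   71.   70. 3724.] base [0.4469 0.2305] obj [0.4556 0.2309]
blue [ 509.  158.   79.   73. 4248.] base [0.4725 0.0821] obj [0.4789 0.105 ]
```

View pics/w2.png

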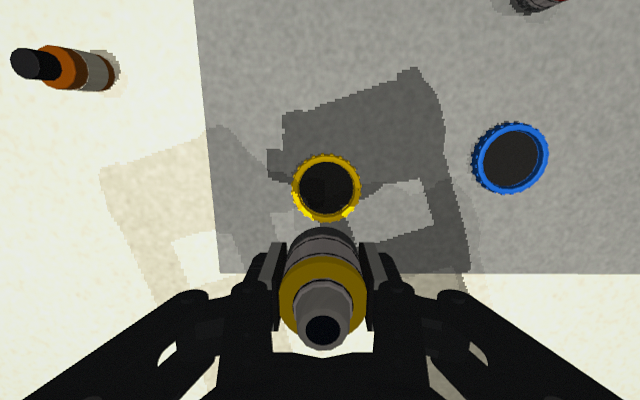

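The wrist view shows the yellow objective held upright between the pads, with the yellow base at (326,188) ahead below and the blue base at (509,158). I'm setting it down.

>>> carry_out(commands=[{"linear": [4, 2, 25], "turn": [0, 0, 0], "gripper": 25}, {"linear": [4, 2, 60], "turn": [0, 0, 0], "gripper": 25}, {"linear": [4, 2, 85], "turn": [0, 0, 0], "gripper": 25}, {"linear": [4, 2, 100], "turn": [0, 0, 0], "gripper": 25}, {"linear": [4, 2, 106], "turn": [0, 0, 0], "gripper": 25}, {"linear": [4, 2, 109], "turn": [0, 0, 0], "gripper": 25}, {"linear": [4, 2, 110], "turn": [0, 0, 0], "gripper": 25}, {"linear": [4, 2, 111], "turn": [0, 0, 0], "gripper": 25}, {"linear": [4, 2, 111], "turn": [0, 0, 0], "gripper": 25}])

```text
t: 4.75
ee_pos: [0.448, 0.2308, 0.0473]
ee_rot: [1.0, 0.0, 0.001, -0.0]
wrist_force: [-0.5, -0.2, -2.8]
width: 0.034
grasp_force: 40.6
```

>>> carry_out(commands=[{"linear": [0, 0, 1], "turn": [0, 0, 0], "gripper": 25}, {"linear": [0, 0, 2], "turn": [0, 0, 0], "gripper": 25}, {"linear": [0, 0, 2], "turn": [0, 0, 0], "gripper": 25}])

```text
t: 5.0
ee_pos: [0.4477, 0.231, 0.045]
ee_rot: [1.0, 0.0, 0.001, -0.0]
wrist_force: [-0.3, -0.1, 1.8]
width: 0.0341
grasp_force: 40.9
```

>>> carry_out(commands=[{"linear": [0, 0, 0], "turn": [0, 0, 0], "gripper": 38}, {"linear": [0, 0, 0], "turn": [0, 0, 0], "gripper": 45}, {"linear": [0, 0, 0], "turn": [0, 0, 0], "gripper": 60}, {"linear": [0, 0, 0], "turn": [0, 0, 0], "gripper": 85}, {"linear": [0, 0, 0], "turn": [0, 0, 0], "gripper": 85}, {"linear": [0, 0, -15], "turn": [0, 0, 0], "gripper": 85}, {"linear": [0, 0, -45], "turn": [0, 0, 0], "gripper": 85}, {"linear": [0, 0, -85], "turn": [0, 0, 0], "gripper": 85}, {"linear": [10, 0, -115], "turn": [0, 0, 0], "gripper": 85}, {"linear": [40, -2, -125], "turn": [0, 0, 0], "gripper": 85}])

```text
t: 5.83
ee_pos: [0.4877, 0.2338, 0.1748]
ee_rot: [1.0, 0.001, 0.004, -0.001]
wrist_force: [1.2, 0.6, 0.6]
width: 0.0849
grasp_force: 0.0
```

>>> carry_out(commands=[{"linear": [38, -2, -10], "turn": [0, 0, 0], "gripper": 85}, {"linear": [78, -3, -10], "turn": [0, 0, 0], "gripper": 85}, {"linear": [110, -6, -10], "turn": [0, 0, 0], "gripper": 85}, {"linear": [127, -6, -10], "turn": [0, 0, 0], "gripper": 85}, {"linear": [127, -6, -10], "turn": [0, 0, 0], "gripper": 85}, {"linear": [127, -6, -10], "turn": [0, 0, 0], "gripper": 85}])

```text
t: 6.33
ee_pos: [0.6139, 0.2386, 0.1782]
ee_rot: [1.0, 0.0, -0.001, 0.0]
wrist_force: [-0.6, -1.0, -0.4]
width: 0.0848
grasp_force: 0.0
```

```bash
python3 look.py w3
```

```text
t 6.33 tcp [0.6139 0.2386 0.1782] rot [ 1.e+00  1.e-04 -7.e-04  1.e-04] w 0.0848 wf [-0.6 -1.  -0.4]
red [512. 216.  46.  42. 658.] base [0.5864 0.064 ] obj [0.5968 0.0822]
yellow [330. 335.  56.  44. 808.] base [0.4546 0.2307] obj [0.482  0.2317]
green [ 325.  194.   47.   48. 1685.] base [0.6075 0.2364] obj [0.618  0.2368]
blue [490. 298.  25.  15. 102.] base [0.499  0.0708] obj [0.5251 0.0943]
```

View pics/w3.png

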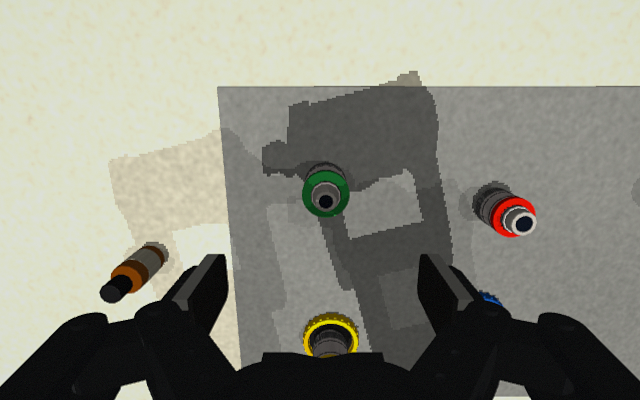

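Yellow sits in its base at (330,335), the green objective is at (325,194) and the red objective at (512,216). I'm grasping green.

>>> carry_out(commands=[{"linear": [5, 1, 25], "turn": [0, 0, 0], "gripper": 85}, {"linear": [5, 1, 60], "turn": [0, 0, 0], "gripper": 85}, {"linear": [5, 1, 95], "turn": [0, 0, 0], "gripper": 85}, {"linear": [5, 1, 120], "turn": [0, 0, 0], "gripper": 85}, {"linear": [5, 1, 134], "turn": [0, 0, 0], "gripper": 85}, {"linear": [5, 1, 138], "turn": [0, 0, 0], "gripper": 85}, {"linear": [5, 1, 138], "turn": [0, 0, 0], "gripper": 60}, {"linear": [5, 1, 138], "turn": [0, 0, 0], "gripper": 47}, {"linear": [5, 1, 138], "turn": [0, 0, 0], "gripper": 40}])

```text
t: 7.13
ee_pos: [0.6205, 0.2384, 0.0438]
ee_rot: [1.0, 0.0, 0.002, -0.001]
wrist_force: [0.4, 0.2, -0.3]
width: 0.0513
grasp_force: 0.0
```

>>> carry_out(commands=[{"linear": [0, 0, 0], "turn": [0, 0, 0], "gripper": 27}, {"linear": [0, 0, 0], "turn": [0, 0, 0], "gripper": 27}, {"linear": [0, 0, 0], "turn": [0, 0, 0], "gripper": 27}, {"linear": [0, 0, 0], "turn": [0, 0, 0], "gripper": 27}])

```text
t: 7.47
ee_pos: [0.6206, 0.2381, 0.0437]
ee_rot: [1.0, 0.0, 0.002, -0.0]
wrist_force: [-1.4, -1.4, 5.9]
width: 0.0359
grasp_force: 40.3
```

>>> carry_out(commands=[{"linear": [0, 0, -15], "turn": [0, 0, 0], "gripper": 27}, {"linear": [0, 0, -45], "turn": [0, 0, 0], "gripper": 27}, {"linear": [0, 0, -85], "turn": [0, 0, 0], "gripper": 27}, {"linear": [0, 20, -110], "turn": [0, 0, 0], "gripper": 27}, {"linear": [0, 50, -120], "turn": [0, 0, 0], "gripper": 27}, {"linear": [0, 90, -120], "turn": [0, 0, 0], "gripper": 27}, {"linear": [0, 130, -120], "turn": [0, 0, 0], "gripper": 27}, {"linear": [-5, 170, -120], "turn": [0, 0, 0], "gripper": 27}, {"linear": [-10, 210, -120], "turn": [0, 0, 0], "gripper": 27}, {"linear": [-15, 250, -120], "turn": [0, 0, 0], "gripper": 27}])

```text
t: 8.3
ee_pos: [0.6033, -0.0138, 0.1616]
ee_rot: [1.0, 0.001, 0.0, -0.0]
wrist_force: [1.7, 0.4, -2.1]
width: 0.0359
grasp_force: 40.5
```

>>> carry_out(commands=[{"linear": [-5, 40, 0], "turn": [0, 0, 0], "gripper": 27}, {"linear": [-10, 80, 0], "turn": [0, 0, 0], "gripper": 27}, {"linear": [-15, 120, 0], "turn": [0, 0, 0], "gripper": 27}, {"linear": [-15, 160, 0], "turn": [0, 0, 0], "gripper": 27}, {"linear": [-17, 195, 0], "turn": [0, 0, 0], "gripper": 27}, {"linear": [-17, 223, 0], "turn": [0, 0, 0], "gripper": 27}, {"linear": [-17, 241, 0], "turn": [0, 0, 0], "gripper": 27}, {"linear": [-17, 241, 0], "turn": [0, 0, 0], "gripper": 27}, {"linear": [-17, 241, 0], "turn": [0, 0, 0], "gripper": 27}])

```text
t: 9.05
ee_pos: [0.587, -0.2534, 0.1611]
ee_rot: [1.0, -0.0, -0.0, -0.0]
wrist_force: [-0.6, 0.4, -1.7]
width: 0.036
grasp_force: 40.6
```

```bash
python3 look.py w4
```

```text
t 9.05 tcp [ 0.587  -0.2534  0.1611] rot [ 1.e+00 -3.e-04 -1.e-04 -5.e-04] w 0.036 wf [-0.6  0.4 -1.7]
red [280. 335.  27.  10. 170.] base [ 0.4428 -0.2122] obj [ 0.4668 -0.2167]
green [ 322.  297.   92.   84. 3250.] base [ 0.4844 -0.2528] obj [ 0.509  -0.2529]
green [ 327.  186.   69.   69. 3537.] base [ 0.5924 -0.2568] obj [ 0.6018 -0.2563]
blue [  7. 308.  17.  46. 486.] base [0.4724 0.0469] obj [0.5002 0.0024]
blue [  91.  174.   60.   55. 1290.] base [ 0.6027 -0.0594] obj [ 0.6111 -0.0881]
```

View pics/w4.png

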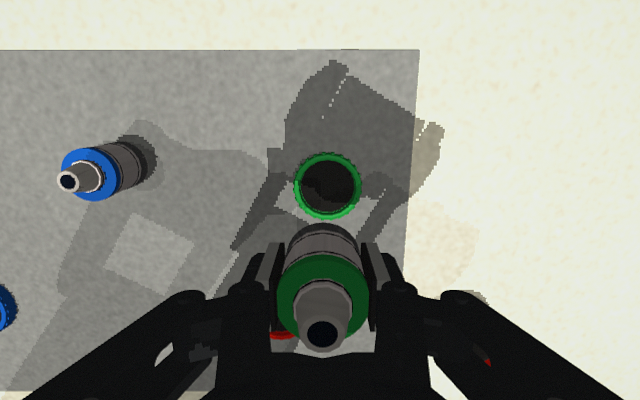

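Green is held upright; the green base is at (327,186) and the blue objective at (91,174). I'm setting green down.

>>> carry_out(commands=[{"linear": [4, 2, 25], "turn": [0, 0, 0], "gripper": 27}, {"linear": [4, 2, 60], "turn": [0, 0, 0], "gripper": 27}, {"linear": [4, 2, 85], "turn": [0, 0, 0], "gripper": 27}, {"linear": [4, 2, 100], "turn": [0, 0, 0], "gripper": 27}, {"linear": [4, 2, 106], "turn": [0, 0, 0], "gripper": 27}, {"linear": [4, 2, 109], "turn": [0, 0, 0], "gripper": 27}, {"linear": [4, 2, 110], "turn": [0, 0, 0], "gripper": 27}, {"linear": [4, 2, 111], "turn": [0, 0, 0], "gripper": 27}, {"linear": [4, 2, 111], "turn": [0, 0, 0], "gripper": 27}])

```text
t: 9.85
ee_pos: [0.5924, -0.2558, 0.0519]
ee_rot: [1.0, 0.0, 0.001, 0.001]
wrist_force: [-0.6, -0.3, -1.7]
width: 0.036
grasp_force: 40.6
```

>>> carry_out(commands=[{"linear": [0, 0, 0.5], "turn": [0, 0, 0], "gripper": 27}, {"linear": [0, 0, 1], "turn": [0, 0, 0], "gripper": 27}, {"linear": [0, 0, 1], "turn": [0, 0, 0], "gripper": 27}])

```text
t: 10.1
ee_pos: [0.5917, -0.2556, 0.0498]
ee_rot: [1.0, 0.0, 0.001, 0.0]
wrist_force: [-0.2, -0.1, -0.4]
width: 0.0359
grasp_force: 40.7
```

Just about touching; another 0.7 mm to be sure.

>>> carry_out(commands=[{"linear": [0, 0, 0.7], "turn": [0, 0, 0], "gripper": 27}, {"linear": [0, 0, 0.7], "turn": [0, 0, 0], "gripper": 27}])

```text
t: 10.27
ee_pos: [0.5918, -0.2556, 0.0497]
ee_rot: [1.0, 0.0, 0.0, 0.0]
wrist_force: [-1.2, 1.4, 5.1]
width: 0.036
grasp_force: 41.2
```

>>> carry_out(commands=[{"linear": [0, 0, 0], "turn": [0, 0, 0], "gripper": 40}, {"linear": [0, 0, 0], "turn": [0, 0, 0], "gripper": 47}, {"linear": [0, 0, 0], "turn": [0, 0, 0], "gripper": 60}, {"linear": [0, 0, 0], "turn": [0, 0, 0], "gripper": 85}, {"linear": [0, 0, 0], "turn": [0, 0, 0], "gripper": 85}, {"linear": [0, 0, -15], "turn": [0, 0, 0], "gripper": 85}, {"linear": [0, 0, -45], "turn": [0, 0, 0], "gripper": 85}, {"linear": [0, 0, -85], "turn": [0, 0, 0], "gripper": 85}, {"linear": [0, -10, -115], "turn": [0, 0, 0], "gripper": 85}, {"linear": [0, -40, -125], "turn": [0, 0, 0], "gripper": 85}])

```text
t: 11.1
ee_pos: [0.5941, -0.2191, 0.1818]
ee_rot: [1.0, -0.001, 0.005, 0.003]
wrist_force: [1.5, -0.0, 1.2]
width: 0.0851
grasp_force: 0.0
```

>>> carry_out(commands=[{"linear": [5, -38, 0], "turn": [0, 0, 0], "gripper": 85}, {"linear": [10, -77, 0], "turn": [0, 0, 0], "gripper": 85}, {"linear": [14, -110, 0], "turn": [0, 0, 0], "gripper": 85}, {"linear": [14, -129, 0], "turn": [0, 0, 0], "gripper": 85}, {"linear": [14, -129, 0], "turn": [0, 0, 0], "gripper": 85}, {"linear": [14, -129, 0], "turn": [0, 0, 0], "gripper": 85}])

```text
t: 11.6
ee_pos: [0.6053, -0.0854, 0.1743]
ee_rot: [1.0, 0.001, 0.001, 0.0]
wrist_force: [0.4, -1.3, -0.3]
width: 0.0852
grasp_force: 0.0
```

```bash
python3 look.py w5
```

```text
t 11.6 tcp [ 0.6053 -0.0854  0.1743] rot [1.0e+00 1.4e-03 6.0e-04 4.0e-04] w 0.0852 wf [ 0.4 -1.3 -0.3]
red [424. 324.  20.  41. 279.] base [ 0.4635 -0.1882] obj [ 0.486  -0.1773]
red [120. 207.  48.  43. 684.] base [0.5866 0.098 ] obj [0.5962 0.0787]
yellow [ 25. 356.  19.  11.  82.] base [0.4225 0.2251] obj [0.4531 0.188 ]
yellow [ 27. 325.  52.  40. 755.] base [0.4618 0.2129] obj [0.4876 0.1773]
green [ 520.  209.   94.   76. 2046.] base [ 0.587  -0.2638] obj [ 0.5991 -0.2398]
blue [147. 300.  40.  32. 354.] base [0.491  0.0874] obj [0.5174 0.0631]
blue [ 324.  194.   50.   50. 1898.] base [ 0.6004 -0.0869] obj [ 0.6113 -0.0866]
```

View pics/w5.png

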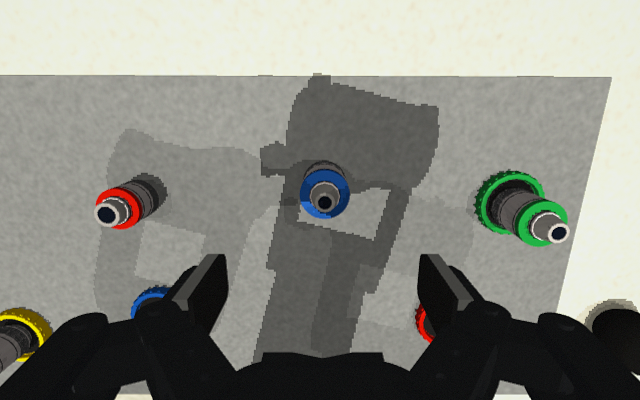

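Green stands in its base at (520,209), and the blue objective is at (324,194). I'm grasping blue.

>>> carry_out(commands=[{"linear": [6, 1, 25], "turn": [0, 0, 0], "gripper": 85}, {"linear": [6, 1, 60], "turn": [0, 0, 0], "gripper": 85}, {"linear": [6, 1, 92], "turn": [0, 0, 0], "gripper": 85}, {"linear": [6, 1, 116], "turn": [0, 0, 0], "gripper": 85}, {"linear": [6, 1, 128], "turn": [0, 0, 0], "gripper": 85}, {"linear": [6, 1, 132], "turn": [0, 0, 0], "gripper": 85}, {"linear": [6, 1, 132], "turn": [0, 0, 0], "gripper": 60}, {"linear": [6, 1, 132], "turn": [0, 0, 0], "gripper": 48}, {"linear": [6, 1, 132], "turn": [0, 0, 0], "gripper": 41}])

```text
t: 12.4
ee_pos: [0.6128, -0.0879, 0.0437]
ee_rot: [1.0, 0.0, 0.002, 0.001]
wrist_force: [0.2, 0.4, 0.2]
width: 0.0513
grasp_force: 0.0
```

>>> carry_out(commands=[{"linear": [0, 0, 0], "turn": [0, 0, 0], "gripper": 28}, {"linear": [0, 0, 0], "turn": [0, 0, 0], "gripper": 28}, {"linear": [0, 0, 0], "turn": [0, 0, 0], "gripper": 28}, {"linear": [0, 0, 0], "turn": [0, 0, 0], "gripper": 28}])

```text
t: 12.73
ee_pos: [0.6126, -0.0875, 0.0437]
ee_rot: [1.0, 0.0, 0.002, 0.001]
wrist_force: [-1.3, 0.1, 5.5]
width: 0.0368
grasp_force: 40.4
```

>>> carry_out(commands=[{"linear": [0, 0, -15], "turn": [0, 0, 0], "gripper": 28}, {"linear": [0, 0, -45], "turn": [0, 0, 0], "gripper": 28}, {"linear": [0, 0, -85], "turn": [0, 0, 0], "gripper": 28}, {"linear": [-15, -18, -110], "turn": [0, 0, 0], "gripper": 28}, {"linear": [-36, -44, -120], "turn": [0, 0, 0], "gripper": 28}, {"linear": [-60, -72, -120], "turn": [0, 0, 0], "gripper": 28}, {"linear": [-84, -101, -120], "turn": [0, 0, 0], "gripper": 28}, {"linear": [-108, -130, -120], "turn": [0, 0, 0], "gripper": 28}, {"linear": [-130, -155, -120], "turn": [0, 0, 0], "gripper": 28}, {"linear": [-143, -168, -120], "turn": [0, 0, 0], "gripper": 28}])

```text
t: 13.57
ee_pos: [0.4648, 0.0829, 0.1599]
ee_rot: [1.0, 0.001, -0.001, -0.0]
wrist_force: [1.1, 0.0, -3.2]
width: 0.0369
grasp_force: 41.1
```

>>> carry_out(commands=[{"linear": [0, 0, 0], "turn": [0, 0, 0], "gripper": 28}, {"linear": [0, 0, 0], "turn": [0, 0, 0], "gripper": 28}])

```text
t: 13.73
ee_pos: [0.4669, 0.0813, 0.1606]
ee_rot: [1.0, 0.001, -0.0, 0.0]
wrist_force: [0.6, -0.3, -3.1]
width: 0.0368
grasp_force: 41.1
```

```bash
python3 look.py w6
```

```text
t 13.73 tcp [0.4669 0.0813 0.1606] rot [ 1.0e+00  1.4e-03 -2.0e-04  2.0e-04] w 0.0368 wf [ 0.6 -0.3 -3.1]
red [631. 196.  20.  55. 691.] base [ 0.4642 -0.1812] obj [ 0.4725 -0.152 ]
red [325.  19.  54.  44. 908.] base [0.5982 0.0807] obj [0.5917 0.0809]
yellow [ 145.  218.   93.   76. 3822.] base [0.4425 0.2354] obj [0.4547 0.2161]
blue [ 322.  298.   98.   88. 3727.] base [0.3639 0.0812] obj [0.39   0.0813]
blue [ 326.  186.   70.   69. 3582.] base [0.4724 0.0789] obj [0.4823 0.0794]
```

View pics/w6.png

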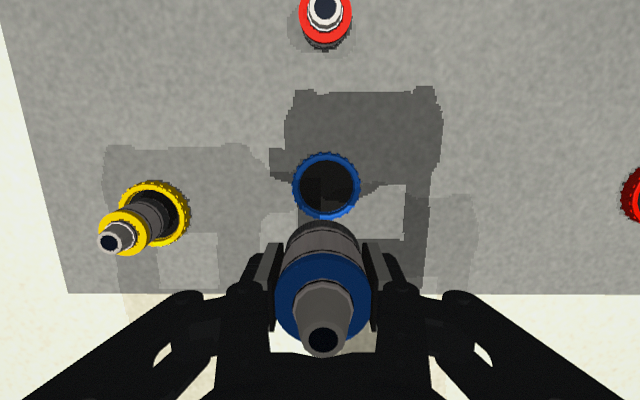

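Blue is held upright, with the blue base at (326,186). Yellow is upright in its base at (145,218). I'm setting blue down.

>>> carry_out(commands=[{"linear": [4, 1, 25], "turn": [0, 0, 0], "gripper": 28}, {"linear": [4, 1, 60], "turn": [0, 0, 0], "gripper": 28}, {"linear": [4, 1, 85], "turn": [0, 0, 0], "gripper": 28}, {"linear": [4, 1, 100], "turn": [0, 0, 0], "gripper": 28}, {"linear": [4, 1, 106], "turn": [0, 0, 0], "gripper": 28}, {"linear": [4, 1, 109], "turn": [0, 0, 0], "gripper": 28}, {"linear": [4, 1, 110], "turn": [0, 0, 0], "gripper": 28}, {"linear": [4, 1, 111], "turn": [0, 0, 0], "gripper": 28}, {"linear": [4, 1, 111], "turn": [0, 0, 0], "gripper": 28}])

```text
t: 14.53
ee_pos: [0.4732, 0.0796, 0.0516]
ee_rot: [1.0, 0.0, 0.001, -0.0]
wrist_force: [0.2, -0.3, -4.5]
width: 0.0372
grasp_force: 41.0
```

>>> carry_out(commands=[{"linear": [0, 0, 0.5], "turn": [0, 0, 0], "gripper": 28}, {"linear": [0, 0, 1], "turn": [0, 0, 0], "gripper": 28}, {"linear": [0, 0, 1], "turn": [0, 0, 0], "gripper": 28}])

```text
t: 14.78
ee_pos: [0.4723, 0.0797, 0.0498]
ee_rot: [1.0, 0.0, 0.001, -0.0]
wrist_force: [-0.1, 0.3, -3.5]
width: 0.0372
grasp_force: 41.0
```

>>> carry_out(commands=[{"linear": [0, 0, 0.7], "turn": [0, 0, 0], "gripper": 28}, {"linear": [0, 0, 0.7], "turn": [0, 0, 0], "gripper": 28}])

```text
t: 14.95
ee_pos: [0.4724, 0.0798, 0.0497]
ee_rot: [1.0, 0.0, 0.0, 0.0]
wrist_force: [-2.6, -0.6, 4.7]
width: 0.0368
grasp_force: 41.8
```

>>> carry_out(commands=[{"linear": [0, 0, 0], "turn": [0, 0, 0], "gripper": 41}, {"linear": [0, 0, 0], "turn": [0, 0, 0], "gripper": 48}, {"linear": [0, 0, 0], "turn": [0, 0, 0], "gripper": 60}, {"linear": [0, 0, 0], "turn": [0, 0, 0], "gripper": 85}, {"linear": [0, 0, 0], "turn": [0, 0, 0], "gripper": 85}, {"linear": [0, 0, -15], "turn": [0, 0, 0], "gripper": 85}, {"linear": [0, 0, -45], "turn": [0, 0, 0], "gripper": 85}, {"linear": [0, 0, -85], "turn": [0, 0, 0], "gripper": 85}, {"linear": [10, 0, -115], "turn": [0, 0, 0], "gripper": 85}, {"linear": [40, 0, -125], "turn": [0, 0, 0], "gripper": 85}])

```text
t: 15.78
ee_pos: [0.5132, 0.0801, 0.1794]
ee_rot: [1.0, 0.001, 0.004, -0.0]
wrist_force: [1.0, 0.7, 0.7]
width: 0.0852
grasp_force: 0.0
```

>>> carry_out(commands=[{"linear": [35, -1, 0], "turn": [0, 0, 0], "gripper": 85}, {"linear": [65, -2, 0], "turn": [0, 0, 0], "gripper": 85}, {"linear": [80, -2, 0], "turn": [0, 0, 0], "gripper": 85}, {"linear": [80, -2, 0], "turn": [0, 0, 0], "gripper": 85}, {"linear": [80, -2, 0], "turn": [0, 0, 0], "gripper": 85}])

```text
t: 16.2
ee_pos: [0.5919, 0.0817, 0.1729]
ee_rot: [1.0, 0.0, -0.001, 0.0]
wrist_force: [0.1, 1.1, -0.7]
width: 0.0845
grasp_force: 0.0
```

```bash
python3 look.py w7
```

```text
t 16.2 tcp [0.5919 0.0817 0.1729] rot [ 1.e+00  3.e-04 -7.e-04  0.e+00] w 0.0845 wf [ 0.1  1.1 -0.7]
red [ 611.  307.   61.   57. 2648.] base [ 0.4705 -0.2039] obj [ 0.4911 -0.1736]
red [ 324.  193.   44.   44. 1446.] base [0.5878 0.0805] obj [0.5959 0.0807]
blue [ 325.  315.   60.   82. 1599.] base [0.4616 0.079 ] obj [0.4904 0.0795]
```

View pics/w7.png

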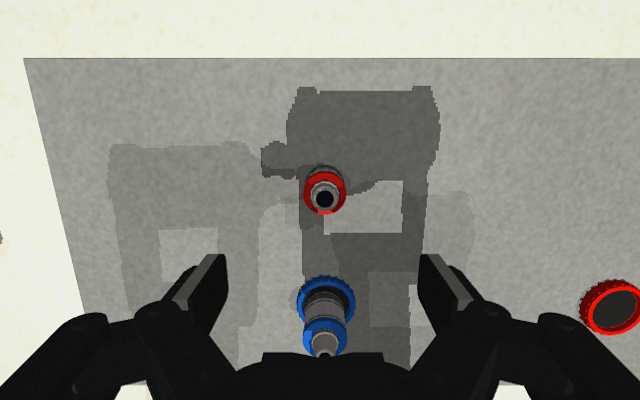

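Blue stands in its base at (325,315), and the red objective is at (324,193). I'm grasping red.

>>> carry_out(commands=[{"linear": [4, 0, 25], "turn": [0, 0, 0], "gripper": 85}, {"linear": [4, 0, 60], "turn": [0, 0, 0], "gripper": 85}, {"linear": [4, 0, 95], "turn": [0, 0, 0], "gripper": 85}, {"linear": [4, 0, 120], "turn": [0, 0, 0], "gripper": 85}, {"linear": [4, 0, 132], "turn": [0, 0, 0], "gripper": 85}, {"linear": [4, 0, 136], "turn": [0, 0, 0], "gripper": 85}, {"linear": [4, 0, 136], "turn": [0, 0, 0], "gripper": 60}, {"linear": [4, 0, 136], "turn": [0, 0, 0], "gripper": 45}, {"linear": [4, 0, 136], "turn": [0, 0, 0], "gripper": 37}])

```text
t: 17.0
ee_pos: [0.5976, 0.0818, 0.0401]
ee_rot: [1.0, 0.0, 0.002, -0.0]
wrist_force: [0.6, -0.5, 0.6]
width: 0.0509
grasp_force: 0.0
```

>>> carry_out(commands=[{"linear": [0, 0, 0], "turn": [0, 0, 0], "gripper": 24}, {"linear": [0, 0, 0], "turn": [0, 0, 0], "gripper": 24}, {"linear": [0, 0, 0], "turn": [0, 0, 0], "gripper": 24}, {"linear": [0, 0, 0], "turn": [0, 0, 0], "gripper": 24}])

```text
t: 17.33
ee_pos: [0.5975, 0.0816, 0.0399]
ee_rot: [1.0, 0.0, 0.002, 0.0]
wrist_force: [-2.5, -1.7, 6.1]
width: 0.0328
grasp_force: 39.8
```

>>> carry_out(commands=[{"linear": [0, 0, -15], "turn": [0, 0, 0], "gripper": 24}, {"linear": [0, 0, -45], "turn": [0, 0, 0], "gripper": 24}, {"linear": [0, 0, -85], "turn": [0, 0, 0], "gripper": 24}, {"linear": [-8, 18, -110], "turn": [0, 0, 0], "gripper": 24}, {"linear": [-22, 48, -120], "turn": [0, 0, 0], "gripper": 24}, {"linear": [-38, 84, -120], "turn": [0, 0, 0], "gripper": 24}, {"linear": [-54, 120, -120], "turn": [0, 0, 0], "gripper": 24}, {"linear": [-70, 156, -120], "turn": [0, 0, 0], "gripper": 24}, {"linear": [-86, 192, -120], "turn": [0, 0, 0], "gripper": 24}, {"linear": [-102, 228, -120], "turn": [0, 0, 0], "gripper": 24}])

```text
t: 18.17
ee_pos: [0.4928, -0.1474, 0.1574]
ee_rot: [1.0, 0.001, 0.0, -0.0]
wrist_force: [0.3, 0.4, -2.6]
width: 0.0327
grasp_force: 40.5
```

>>> carry_out(commands=[{"linear": [-15, 32, 0], "turn": [0, 0, 0], "gripper": 24}, {"linear": [-28, 55, 0], "turn": [0, 0, 0], "gripper": 24}, {"linear": [-32, 63, 0], "turn": [0, 0, 0], "gripper": 24}, {"linear": [-32, 63, 0], "turn": [0, 0, 0], "gripper": 24}, {"linear": [-32, 63, 0], "turn": [0, 0, 0], "gripper": 24}])

```text
t: 18.58
ee_pos: [0.4622, -0.2089, 0.1573]
ee_rot: [1.0, -0.0, 0.0, -0.001]
wrist_force: [0.8, -0.4, -2.4]
width: 0.033
grasp_force: 40.5
```

```bash
python3 look.py w8
```

```text
t 18.58 tcp [ 0.4622 -0.2089  0.1573] rot [ 1.e+00 -1.e-04  1.e-04 -5.e-04] w 0.033 wf [ 0.8 -0.4 -2.4]
red [ 322.  289.   83.   74. 2316.] base [ 0.3709 -0.2082] obj [ 0.3893 -0.2083]
red [ 603.  232.   68.   42. 1017.] base [ 0.4278 -0.4518] obj [ 0.4398 -0.4245]
red [ 326.  187.   71.   71. 3706.] base [ 0.4673 -0.2114] obj [ 0.4748 -0.211 ]
green [ 388.   30.   85.   68. 3534.] base [ 0.5859 -0.2565] obj [ 0.5785 -0.2496]
blue [ 10. 185.  26.  63. 906.] base [0.4688 0.0514] obj [0.4787 0.0123]
```

View pics/w8.png

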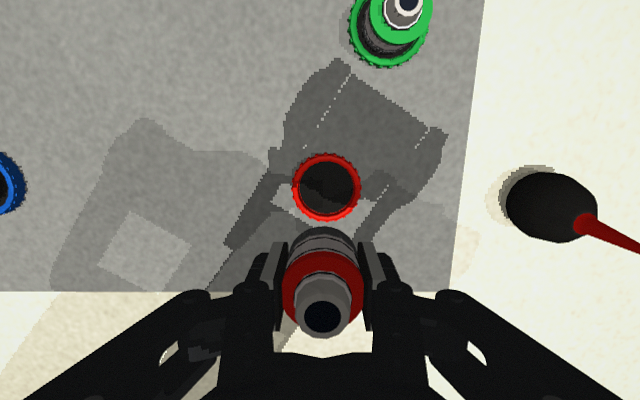

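Red is held upright; the red base is at (326,187), and the blower at (550,205) is well clear. I'm setting red down.

>>> carry_out(commands=[{"linear": [4, 2, 25], "turn": [0, 0, 0], "gripper": 24}, {"linear": [4, 2, 60], "turn": [0, 0, 0], "gripper": 24}, {"linear": [4, 2, 85], "turn": [0, 0, 0], "gripper": 24}, {"linear": [4, 2, 100], "turn": [0, 0, 0], "gripper": 24}, {"linear": [4, 2, 106], "turn": [0, 0, 0], "gripper": 24}, {"linear": [4, 2, 109], "turn": [0, 0, 0], "gripper": 24}, {"linear": [4, 2, 110], "turn": [0, 0, 0], "gripper": 24}, {"linear": [4, 2, 111], "turn": [0, 0, 0], "gripper": 24}, {"linear": [4, 2, 111], "turn": [0, 0, 0], "gripper": 24}])

```text
t: 19.38
ee_pos: [0.4673, -0.2117, 0.048]
ee_rot: [1.0, 0.001, 0.001, 0.001]
wrist_force: [-0.4, 0.8, -2.6]
width: 0.0329
grasp_force: 40.4
```

>>> carry_out(commands=[{"linear": [0, 0, 0.5], "turn": [0, 0, 0], "gripper": 24}, {"linear": [0, 0, 1], "turn": [0, 0, 0], "gripper": 24}, {"linear": [0, 0, 1], "turn": [0, 0, 0], "gripper": 24}])

```text
t: 19.63
ee_pos: [0.4664, -0.2115, 0.046]
ee_rot: [1.0, 0.0, 0.0, 0.0]
wrist_force: [-0.9, 0.8, -2.9]
width: 0.033
grasp_force: 40.4
```

>>> carry_out(commands=[{"linear": [0, 0, 0.8], "turn": [0, 0, 0], "gripper": 24}, {"linear": [0, 0, 0.8], "turn": [0, 0, 0], "gripper": 24}])

```text
t: 19.8
ee_pos: [0.4665, -0.2116, 0.0459]
ee_rot: [1.0, 0.0, 0.0, 0.0]
wrist_force: [-2.0, 1.8, 4.5]
width: 0.033
grasp_force: 41.2
```

>>> carry_out(commands=[{"linear": [0, 0, 0], "turn": [0, 0, 0], "gripper": 37}, {"linear": [0, 0, 0], "turn": [0, 0, 0], "gripper": 45}, {"linear": [0, 0, 0], "turn": [0, 0, 0], "gripper": 60}, {"linear": [0, 0, 0], "turn": [0, 0, 0], "gripper": 85}, {"linear": [0, 0, 0], "turn": [0, 0, 0], "gripper": 85}, {"linear": [0, 0, -15], "turn": [0, 0, 0], "gripper": 85}, {"linear": [0, 0, -45], "turn": [0, 0, 0], "gripper": 85}, {"linear": [0, 0, -85], "turn": [0, 0, 0], "gripper": 85}, {"linear": [0, 0, -125], "turn": [0, 0, 0], "gripper": 85}, {"linear": [0, 0, -160], "turn": [0, 0, 0], "gripper": 85}])

```text
t: 20.63
ee_pos: [0.4662, -0.2113, 0.2071]
ee_rot: [1.0, 0.0, 0.001, 0.0]
wrist_force: [0.9, -0.6, -0.1]
width: 0.0851
grasp_force: 0.0
```

>>> carry_out(commands=[{"linear": [0, -30, -20], "turn": [0, 0, 0], "gripper": 85}, {"linear": [0, -65, -40], "turn": [0, 0, 0], "gripper": 85}, {"linear": [0, -100, -60], "turn": [0, 0, 0], "gripper": 85}, {"linear": [0, -135, -80], "turn": [0, 0, 0], "gripper": 85}, {"linear": [0, -170, -100], "turn": [0, 0, 0], "gripper": 85}, {"linear": [0, -200, -120], "turn": [0, 0, 0], "gripper": 85}, {"linear": [0, -200, -120], "turn": [0, 0, 0], "gripper": 85}, {"linear": [0, -200, -120], "turn": [0, 0, 0], "gripper": 85}])

```text
t: 21.3
ee_pos: [0.4665, -0.0102, 0.3263]
ee_rot: [1.0, 0.002, 0.002, 0.0]
wrist_force: [-0.5, -0.2, -0.5]
width: 0.085
grasp_force: 0.0
```

```bash
python3 look.py w9; python3 - <<'E'
from h import *
cv2.imwrite('pics/side9.png',imaging.camera('side')[:,:,::-1])
E
```

```text
t 21.3 tcp [ 0.4665 -0.0102  0.3263] rot [1.0e+00 2.0e-03 1.6e-03 5.0e-04] w 0.085 wf [-0.5 -0.2 -0.5]
red [636. 179.   8.  14.  68.] base [ 0.4431 -0.4372] obj [ 0.4496 -0.4079]
red [ 473.  162.   52.   45. 1354.] base [ 0.4657 -0.212 ] obj [ 0.4707 -0.1981]
yellow [ 142.  176.   58.   44. 1512.] base [0.4439 0.2335] obj [0.4513 0.2147]
green [ 527.   60.   67.   51. 1986.] base [ 0.5919 -0.2612] obj [ 0.5872 -0.2394]
blue [ 255.  157.   48.   46. 1610.] base [0.4701 0.0801] obj [0.4764 0.0719]
```

View pics/w9.png

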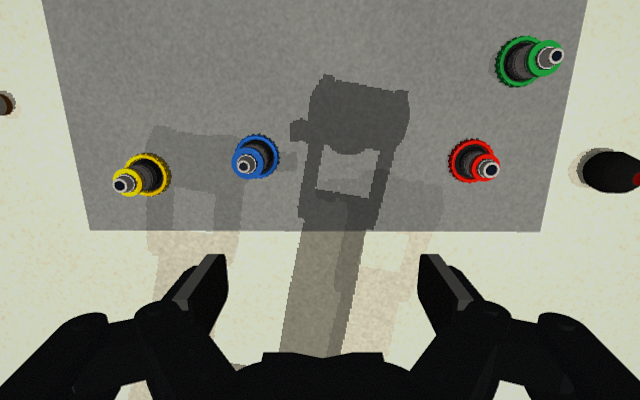

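View pics/side9.png

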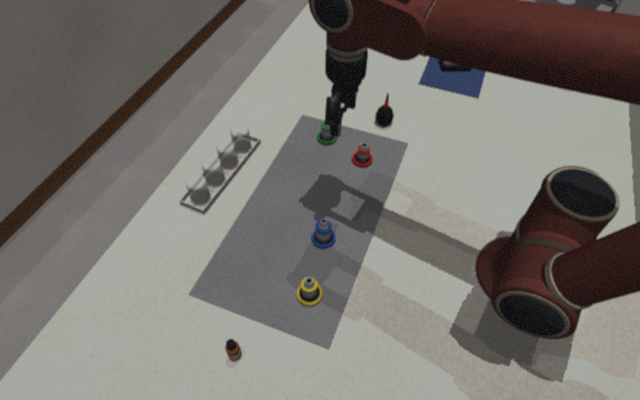

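Both views show all four objectives upright and seated in the bases of their own colour: in the wrist view, yellow at (142,176), blue at (255,157), red at (473,162) and green at (527,60). The bottle and blower have not moved. I'm handing in.

```bash
python3 -c "
from plant import arm
print(arm.finish_job())"
```

```text
the job is handed in; nothing more can be done
None
```

All four objectives are upright in the bases of their own colour, released, with the bottle and blower untouched; the job was handed in at about 21 s, and no verdict came back.

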